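# Put the washed forming punches back in the tool rack in reverse order

### The job

The four forming punches have been washed and stand in a row in the grey sleeves of the steel carrier. Move them to the wooden tool rack, one in each tapered socket, in the reverse order along the row: the punch nearest the robot in the carrier goes to the rack's farthest socket, and so on, until the farthest punch stands in the nearest socket. Seat each one upright with its flange fully home on the rim, and leave them all standing still.

Things in the scene. Friction and masses are not known exactly. Their poses are not given: they have to be found in the camera images.
- carrier: Wash carrier: fixed steel tray 214 x 56 mm, 18 mm high at its raised long edges, with four grey sleeves holding the punches. Left or right of the middle, turned up to 0.25 rad. Origin: centre of its underside on the table; x axis along the row, away from the robot. Places at x = -82.5, -27.5, 27.5, 82.5 mm, y = 0.
- rack: Tool rack beside the carrier: fixed wooden base 214 x 52 mm, four aluminium sockets. Origin: centre of underside on the table; x along the row, away from the robot. Sockets at x = -82.5, -27.5, 27.5, 82.5 mm, y = 0; rims at z = 50, mouth 25 mm wide, tapering to 17 at the floor, z = 16. Any punch fits any socket with 1 to 2 mm play; home with flange on rim, its origin at z = 16.
- punch_flat: Thickest punch: grip 36 mm diameter, head a flat 32 mm disc, top at z = 82. Steel, 0.15 to 0.31 kg. Origin at the shank's lower tip, z up its axis. Tapered shank, 12 to 22 mm wide, up to z = 34 mm; flange 36 mm wide, z = 34 to 38; round grip z = 38 to 76, best held with the TCP at z = 63, fingers closing across the row. Starts upright in its sleeve, any yaw, origin 16 mm above the table.
- punch_ball: Ball punch: grip 30 mm diameter, head a 24 mm ball on a neck, top at z = 102. Steel, 0.15 to 0.31 kg. Origin at the shank's lower tip, z up its axis. Tapered shank, 12 to 22 mm wide, up to z = 34 mm; flange 36 mm wide, z = 34 to 38; round grip z = 38 to 76, best held with the TCP at z = 63, fingers closing across the row. Starts upright in its sleeve, any yaw, origin 16 mm above the table.
- punch_chisel: Chisel punch: grip 27 mm diameter, head an upright blade 7 x 25 mm, top at z = 96. Steel, 0.15 to 0.31 kg. Origin at the shank's lower tip, z up its axis. Tapered shank, 12 to 22 mm wide, up to z = 34 mm; flange 36 mm wide, z = 34 to 38; round grip z = 38 to 76, best held with the TCP at z = 63, fingers closing across the row. Starts upright in its sleeve, any yaw, origin 16 mm above the table.
- punch_cone: Thinnest punch: grip 22 mm diameter, head a slender pointed cone, top at z = 104. Steel, 0.15 to 0.31 kg. Origin at the shank's lower tip, z up its axis. Tapered shank, 12 to 22 mm wide, up to z = 34 mm; flange 36 mm wide, z = 34 to 38; round grip z = 38 to 76, best held with the TCP at z = 63, fingers closing across the row. Starts upright in its sleeve, any yaw, origin 16 mm above the table.
- sleeve_flat: Grey plastic sleeve fixed on the carrier, in which the flat punch stands at the start; it stays there and so marks where in the row that punch came from. Same cup as a rack socket, 38 mm high, 33 mm wide at the rim. Origin: centre of its underside, 12 mm above the table. The four sleeves look alike.
- sleeve_ball: Grey plastic sleeve fixed on the carrier, in which the ball punch stands at the start; it stays there and so marks where in the row that punch came from. Same cup as a rack socket, 38 mm high, 33 mm wide at the rim. Origin: centre of its underside, 12 mm above the table. The four sleeves look alike.
- sleeve_chisel: Grey plastic sleeve fixed on the carrier, in which the chisel punch stands at the start; it stays there and so marks where in the row that punch came from. Same cup as a rack socket, 38 mm high, 33 mm wide at the rim. Origin: centre of its underside, 12 mm above the table. The four sleeves look alike.
- sleeve_cone: Grey plastic sleeve fixed on the carrier, in which the cone punch stands at the start; it stays there and so marks where in the row that punch came from. Same cup as a rack socket, 38 mm high, 33 mm wide at the rim. Origin: centre of its underside, 12 mm above the table. The four sleeves look alike.

How it is judged (in metres and radians):
At the end, for the whole second after the job is handed in: Every punch stands in the rack socket that mirrors its place in the carrier (nearest to farthest, second to third, and so on): its origin within 8 mm along and across the row of the socket's centre, within 4 mm of the seated height, tilted less than 0.1 rad, released and at rest (((x of sleeve_flat in the frame of carrier between -0.0975 and -0.0675 m and x of punch_flat in the frame of rack between 0.0745 and 0.0905 m) or (x of sleeve_flat in the frame of carrier between -0.0425 and -0.0125 m and x of punch_flat in the frame of rack between 0.0195 and 0.0355 m) or (x of sleeve_flat in the frame of carrier between 0.0125 and 0.0425 m and x of punch_flat in the frame of rack between -0.0355 and -0.0195 m) or (x of sleeve_flat in the frame of carrier between 0.0675 and 0.0975 m and x of punch_flat in the frame of rack between -0.0905 and -0.0745 m)) and y of punch_flat in the frame of rack between -0.008 and 0.008 m and z of punch_flat in the frame of rack between 0.012 and 0.02 m and angle between each of punch_flat, punch_ball, punch_chisel, punch_cone's own z axis and vertical below 0.1 rad and linear speed of each of punch_flat, punch_ball, punch_chisel, punch_cone below 0.02 m/s and angular speed of each of punch_flat, punch_ball, punch_chisel, punch_cone below 0.3 rad/s and ((x of sleeve_ball in the frame of carrier between -0.0975 and -0.0675 m and x of punch_ball in the frame of rack between 0.0745 and 0.0905 m) or (x of sleeve_ball in the frame of carrier between -0.0425 and -0.0125 m and x of punch_ball in the frame of rack between 0.0195 and 0.0355 m) or (x of sleeve_ball in the frame of carrier between 0.0125 and 0.0425 m and x of punch_ball in the frame of rack between -0.0355 and -0.0195 m) or (x of sleeve_ball in the frame of carrier between 0.0675 and 0.0975 m and x of punch_ball in the frame of rack between -0.0905 and -0.0745 m)) and y of punch_ball in the frame of rack between -0.008 and 0.008 m and z of punch_ball in the frame of rack between 0.012 and 0.02 m and ((x of sleeve_chisel in the frame of carrier between -0.0975 and -0.0675 m and x of punch_chisel in the frame of rack between 0.0745 and 0.0905 m) or (x of sleeve_chisel in the frame of carrier between -0.0425 and -0.0125 m and x of punch_chisel in the frame of rack between 0.0195 and 0.0355 m) or (x of sleeve_chisel in the frame of carrier between 0.0125 and 0.0425 m and x of punch_chisel in the frame of rack between -0.0355 and -0.0195 m) or (x of sleeve_chisel in the frame of carrier between 0.0675 and 0.0975 m and x of punch_chisel in the frame of rack between -0.0905 and -0.0745 m)) and y of punch_chisel in the frame of rack between -0.008 and 0.008 m and z of punch_chisel in the frame of rack between 0.012 and 0.02 m and ((x of sleeve_cone in the frame of carrier between -0.0975 and -0.0675 m and x of punch_cone in the frame of rack between 0.0745 and 0.0905 m) or (x of sleeve_cone in the frame of carrier between -0.0425 and -0.0125 m and x of punch_cone in the frame of rack between 0.0195 and 0.0355 m) or (x of sleeve_cone in the frame of carrier between 0.0125 and 0.0425 m and x of punch_cone in the frame of rack between -0.0355 and -0.0195 m) or (x of sleeve_cone in the frame of carrier between 0.0675 and 0.0975 m and x of punch_cone in the frame of rack between -0.0905 and -0.0745 m)) and y of punch_cone in the frame of rack between -0.008 and 0.008 m and z of punch_cone in the frame of rack between 0.012 and 0.02 m); the robot touches nothing.
It also fails if it takes over 90 s, if anything falls off the work surface, if the arm or the gripper's body presses on something with over 40 N, if the wrist force passes 120 N, or if a joint passes its speed limit or range.

### The arm

A 6-joint arm with a two-finger parallel gripper is mounted at the origin on a cart in front of the work surface, level with it; the furniture and walls round the work are solid. World frame = base frame: x ahead of the robot, y to its left, z up, the work surface at z = 0. Lengths are in m, angles in degrees, forces in N, time in s.
With the tool pointing down it reaches from about 0.3 to 0.95 m from the base axis. Payload 3.1 kg.
Tool frame: the origin (TCP) lies between the finger pads, 19 mm behind the fingertips; this is the grasp point; z points along the fingers, y is the direction in which the jaws open and shut (so a half turn about z gives the same grasp; the last joint's range is limited). The gripper opens to 85 mm and grips with 20 to 120 N. Pads are 22 mm wide; open, the fingers measure 114 mm over their backs; the gripper's body (76 mm by 85 mm) begins 54 mm behind the grasp point. The pads swing forward as they close: fully open they stand 13 mm farther back than shut.
Start: joints at [65.162, 17.653, 93.61, -0, 68.738, -3.994], TCP at [0.222, 0.584, 0.25] pointing down, gripper open.
Joint ranges: [-175.34, 175.34], [-45.06, 112.39], [2.9, 150.54], [-68.45, 248.45], [3.09, 151.38], [-168.51, 168.51]. Speed limits (degrees/s): [159.86, 159.86, 180, 180, 180, 180].

### API

Orientations are given as [roll, pitch, yaw] about the fixed x, y, z axes, in that order (R = Rz(yaw) Ry(pitch) Rx(roll)).
In Python, from rig import ctrl gives the robot as it stands.
- The arm moves only by the tool drive_tool, never from a script. Its argument "rows" is a list of rows, each a list of 7 numbers: the shift along the tool's x, y, z in m, then the turn, a rotation vector about the tool's x, y, z in degrees, then the finger opening in m, from 0 to 0.0854. In form: [[dx, dy, dz, wx, wy, wz, gripper], ...]. A call has 1 to 12 rows; each row shifts and turns the pose as measured when the row begins, along the tool's axes as they then stand; what a row does not reach is not made up. A row lasts 1/8 s, in which the tool goes at most 62.5 mm and 10.7 degrees, less where a joint would pass 70% of its speed; a pose out of reach is approached as far as the arm can. A call with a gripper value outside its range is refused whole. The fingers move at their own pace and stop on an object; the grip force is fixed at half the most. Time passes only in rows, so rows that do not move let the fingers close. It gives the time, the measured TCP pose, the force and the opening at its end, in the units of the state.
- ctrl.state(): the state, without advancing time (a new reading comes with each control period).
- ctrl.snapshot(name): name is "side" or "top"; returns (picture, depth): 384x512x3 uint8, red, green, blue; 384x512 float32, m along the optical axis (not along the pixel's ray), 0 where there is no reading.
- ctrl.calibration(name): a dict with "fx", "fy", "cx", "cy" (pixels), "distortion" ([k1, k2, p1, p2, k3] as OpenCV has them; the pictures are not rectified), "R" (3x3) and "t" (3): a world point X has camera coordinates R X + t. Camera axes: x right, y down, z forward; pixel columns grow to the right and rows downward; lengths in m; the calibration is good to about 2 mm. A picture is of the moment at which its call begins. calibration takes no time and is no camera call.
- ctrl.sign_off(): hands the job in, once; it reports no verdict.
Trained networks look in the newest picture that a camera, given by its name, has taken for a name from the list of things; names that differ only in an ending like _2 or _b are one class to them, and where a whole thing is asked for, a point or a joint stands for the part that bears it (a point fixed in the world has none). Each returns a list of dicts, best first, with "conf" (0 to 1); they miss things now and then, are a little off and sometimes report something else, mostly with a low value. They report only what shows in the picture. A call takes as long as a camera call.
- ctrl.search_frame(query, camera): "location" ([x, y, z] in m, in world coordinates, good to about 4 mm: the middle of the surface that is visible of it).
- ctrl.place_of(query, camera): "location" ([x, y, z] in m, in world coordinates, good to about 4 mm: a listed point, or the origin of a listed thing).
The state is a dict: "clock": time; "joint_positions": joint angles; "dq": joint speeds; "effort": joint torques, N m; "eef_pos": TCP position; "tool_rot": TCP orientation; "ft_force": force on the tool from outside, world axes, zero at the start; "torque": the same for the moment, N m; "finger_gap": finger opening in m.
Only numpy, scipy, OpenCV 4.12 (cv2) and the standard library are available. Lean on these libraries where they do the work, as an engineer would, in place of code of your own. Each camera call takes 0.05 s, during which the arm holds its last target.

## Working session

There is one attempt and no reset: what is moved stays moved. The work goes in short steps, Python scripts to look and compute and a tool call to move; the robot and the scene stay as the last step left them, time stands still between calls to the robot, and variables do not carry over. Pictures are saved under pics/ and viewed, and the job is handed in when it is done.

Besides the shell and the picture viewer there is one more tool, called after ">>>" as a command line: name --pt "numbers of a row" for each row, then --argument value for the rest. drive_tool: Moves the arm, as the interface text tells. Its arguments: {"type":"object","properties":{"rows":{"type":"array","items":{"type":"array","items":{"type":"number"}}}},"required":["rows"]}

```bash
mkdir -p pics; python3 - <<'E'
from rig import ctrl
import cv2,numpy as np
for c in("top","side"):
    p,d=ctrl.snapshot(c); cv2.imwrite(f"pics/{c}0.png",p[:,:,::-1]); np.savez(f"{c}0.npz",p=p,d=d)
    k=ctrl.calibration(c); print(c,{a:np.round(b,4).tolist() for a,b in k.items()})
    for q in("carrier","rack","punch_flat","punch_ball","punch_chisel","punch_cone"):
        print(q,[(np.round(r["location"],4).tolist(),round(r["conf"],2)) for r in ctrl.place_of(q,c)[:3]])
print(ctrl.state())
E
```

```text
top {'fx': 409.1696, 'fy': 409.1696, 'cx': 252.2036, 'cy': 189.1639, 'distortion': [-0.0937, 0.0, 0.0, 0.0, 0.0], 'R': [[-0.0169, -0.9998, 0.0074], [-0.9951, 0.0161, -0.0972], [0.097, -0.009, -0.9952]], 't': [-0.0104, 0.5306, 0.8308]}
carrier [([0.5286, -0.1406, 0.0006], 0.86)]
rack [([0.5014, -0.1397, 0.0182], 0.22)]
punch_flat [([0.5569, -0.1339, 0.0162], 0.69)]
punch_ball [([0.4464, -0.147, 0.0179], 0.8)]
punch_chisel [([0.5032, -0.1413, 0.0199], 0.5)]
punch_cone []
side {'fx': 495.7924, 'fy': 495.7924, 'cx': 251.7421, 'cy': 192.657, 'distortion': [-0.2217, 0.0, 0.0, 0.0, 0.0], 'R': [[-0.9967, -0.0784, 0.0188], [-0.0588, 0.5471, -0.835], [0.0551, -0.8334, -0.55]], 't': [0.532, 0.1058, 0.8701]}
carrier [([0.5298, -0.137, -0.0001], 0.6)]
rack [([0.5199, 0.1608, 0.0022], 0.95), ([0.4509, -0.148, 0.015], 0.34), ([0.5054, -0.1393, 0.0153], 0.25)]
punch_flat [([0.5584, -0.133, 0.0196], 0.76)]
punch_ball [([0.4504, -0.1483, 0.0148], 0.95)]
punch_chisel [([0.5009, -0.1428, 0.0143], 0.6)]
punch_cone [([0.6127, -0.1259, 0.016], 0.55), ([0.6136, -0.1271, 0.0146], 0.21)]
{'clock': 0.7, 'joint_positions': array([ 6.51653634e+01,  1.76499093e+01,  9.36076276e+01,  2.19965520e-04,
        6.87373218e+01, -3.99423252e+00]), 'dq': array([ 0.03649776, -0.10339263,  0.03486582,  0.09719919,  0.03726626,
        0.01523623]), 'effort': array([-1.11884267e-04, -4.15144229e+01, -2.77001578e+01, -2.24138053e-04,
        9.75329058e-04,  8.69247884e-06]), 'eef_pos': array([0.22239892, 0.58412598, 0.25002227]), 'tool_rot': array([1.79994857e+02, 1.53619897e-04, 1.59159516e+02]), 'ft_force': array([0.38396255, 0.17442029, 0.39974841]), 'torque': array([-0.03048671,  0.00692304,  0.04639883]), 'finger_gap': 0.08518382285495489}
```

View pics/top0.png

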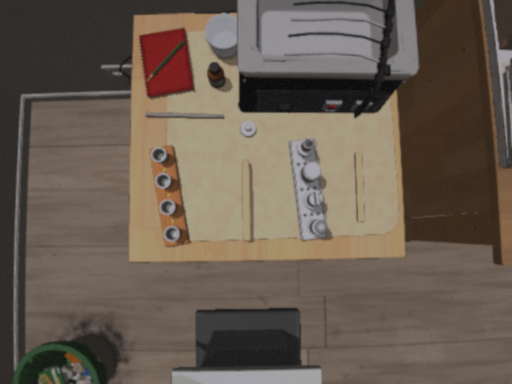

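View pics/side0.png

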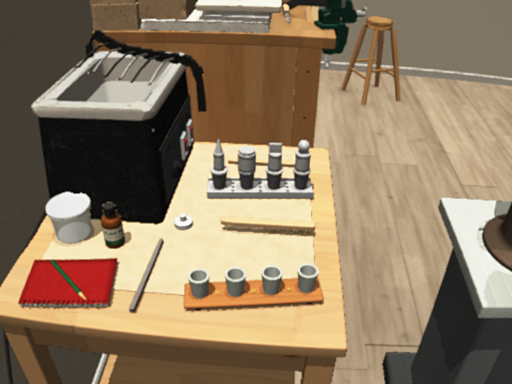

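```bash
cat > h.py <<'E'
import numpy as np,cv2
from rig import ctrl
def cal(c):
    k=ctrl.calibration(c); K=np.array([[k["fx"],0,k["cx"]],[0,k["fy"],k["cy"]],[0,0,1.]])
    return K,np.array(k["distortion"],float),np.array(k["R"]),np.array(k["t"])
def atz(c,uv,z):
    K,D,R,t=cal(c); n=cv2.undistortPoints(np.array(uv,float).reshape(-1,1,2),K,D)[:,0]
    r=np.c_[n,np.ones(len(n))]@R; o=-R.T@t
    return o+r*((z-o[2])/r[:,2])[:,None]
def proj(c,X):
    K,D,R,t=cal(c); return cv2.projectPoints(np.array(X,float).reshape(-1,1,3),cv2.Rodrigues(R)[0],t,K,D)[0][:,0]
def cloud(c,d):
    K,D,R,t=cal(c); h,w=d.shape; uv=np.stack(np.meshgrid(np.arange(w),np.arange(h)),-1).reshape(-1,1,2).astype(float)
    n=cv2.undistortPoints(uv,K,D)[:,0]; P=np.c_[n,np.ones(len(n))]*d.reshape(-1,1)
    return ((P-t)@R).reshape(h,w,3)
E
python3 - <<'E'
from h import *
p=np.load("top0.npz");P=cloud("top",p["d"]);d=p["d"]
def st(m,n): 
    q=P[m]; print(n,len(q),q.min(0).round(3),q.max(0).round(3))
ok=d>0
st(ok&(P[...,2]>.13)&(P[...,0]>.4)&(P[...,0]<1.1)&(abs(P[...,1])<.5),"tall")
# rack sockets rim points
for c in("top","side"):
    d=np.load(c+"0.npz")["d"];P=cloud(c,d)
    m=(d>0)&(P[...,2]>.044)&(P[...,2]<.056)&(P[...,1]>.1)&(P[...,1]<.25)&(P[...,0]>.38)&(P[...,0]<.66)
    n,l,s,ce=cv2.connectedComponentsWithStats(m.astype(np.uint8))
    for i in range(1,n):
        if s[i,4]>8:
            q=P[l==i]; print(c,s[i,4],ce[i].round(1),q.mean(0).round(4),(q.min(0)/2+q.max(0)/2).round(4),np.ptp(q,0).round(3))
a=cv2.imread("pics/top0.png"); 
x=np.hstack([cv2.resize(a[130:255,130:200],None,fx=4.7,fy=4.7,interpolation=2),cv2.resize(a[130:255,280:350],None,fx=4.7,fy=4.7,interpolation=2)]);cv2.imwrite("pics/z0.png",x)
b=cv2.imread("pics/side0.png")
x=np.vstack([cv2.resize(b[130:205,190:330],None,fx=4,fy=4,interpolation=2),cv2.resize(b[255:315,180:320+10][:, :140],None,fx=4,fy=4,interpolation=2)]);cv2.imwrite("pics/z1.png",x)
E
```

```text
tall 30068 [ 0.4   -0.458  0.13 ] [0.897 0.005 0.327]
top 104 [157.8 154.2] [0.6035 0.1743 0.0501] [0.6028 0.1729 0.05  ] [0.031 0.031 0.012]
top 107 [162.1 180.3] [0.549  0.1649 0.0504] [0.5486 0.1639 0.0503] [0.031 0.031 0.01 ]
top 100 [166.2 207.2] [0.494  0.1563 0.0502] [0.4934 0.1556 0.0492] [0.031 0.032 0.01 ]
top 94 [170.6 233.3] [0.441  0.1473 0.0505] [0.4407 0.1454 0.05  ] [0.03  0.031 0.011]
side 219 [271.3 273.4] [0.4929 0.1558 0.0489] [0.4927 0.1557 0.0491] [0.032 0.033 0.01 ]
side 214 [307.8 271.6] [0.4379 0.1474 0.0494] [0.4377 0.1465 0.0492] [0.031 0.033 0.01 ]
side 217 [234.7 274.8] [0.5472 0.1646 0.0491] [0.5473 0.1642 0.0487] [0.032 0.033 0.009]
side 221 [198.4 276.7] [0.6005 0.1747 0.0493] [0.6005 0.174  0.0492] [0.032 0.032 0.01 ]
```

View pics/z0.png

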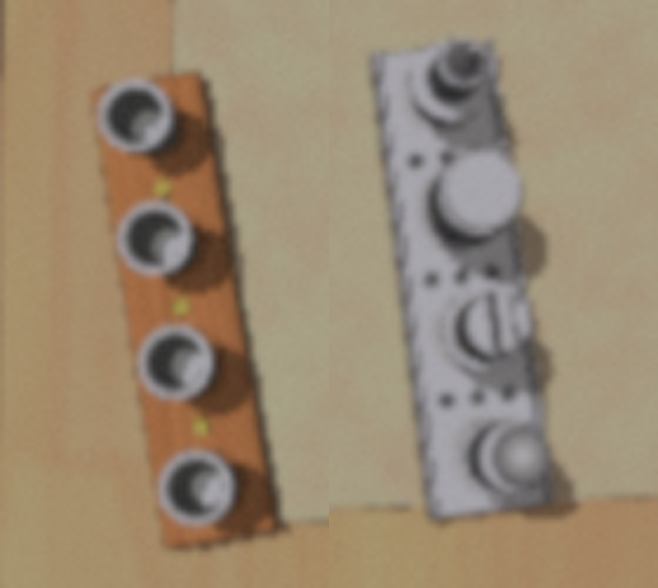

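View pics/z1.png

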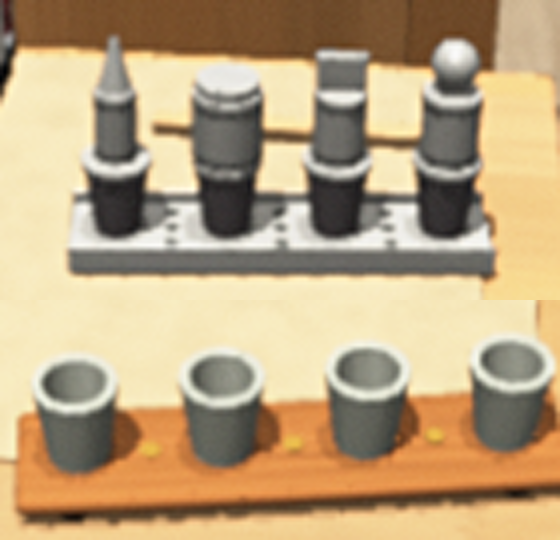

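```bash
python3 - <<'E'
from h import *
from scipy.optimize import least_squares
d=np.load("top0.npz")["d"];P=cloud("top",d)
m=(d>0)&(P[...,2]>.1)&(P[...,0]>.45)&(P[...,0]<1)&(P[...,1]>-.36)&(P[...,1]<.1)
for z in(.1,.15,.2,.25,.3):
    q=P[m&(abs(P[...,2]-z)<.025)]; q=q[q[:,0]>.63]; print("machine z",z,len(q),q[:,0].min().round(3) if len(q) else 0,q[:,1].max().round(3) if len(q) else 0, np.percentile(q[:,0],2) if len(q) else 0)
# grip cylinder points both cameras
rad={'ball':.015,'chisel':.0135,'flat':.018,'cone':.011}
g={'ball':(.4485,-.1477),'chisel':(.502,-.142),'flat':(.5577,-.1335),'cone':(.613,-.1265)}
for c in("top","side"):
    d=np.load(c+"0.npz")["d"];P=cloud(c,d)
    for n in g:
        m=(d>0)&(P[...,2]>.060)&(P[...,2]<.088)&(np.hypot(P[...,0]-g[n][0],P[...,1]-g[n][1])<.026)
        q=P[m]
        f=least_squares(lambda v:np.hypot(q[:,0]-v[0],q[:,1]-v[1])-rad[n],g[n],loss="soft_l1",f_scale=.002)
        print(c,n,len(q),f.x.round(4),np.sqrt(np.mean(f.fun**2)).round(4))
    # rack rims : mid radius fit
    for k,gg in enumerate([(.439,.147),(.493,.156),(.548,.1645),(.602,.174)]):
        m=(d>0)&(P[...,2]>.046)&(P[...,2]<.054)&(np.hypot(P[...,0]-gg[0],P[...,1]-gg[1])<.022)
        q=P[m]; f=least_squares(lambda v:np.hypot(q[:,0]-v[0],q[:,1]-v[1])-.0145,gg,loss="soft_l1",f_scale=.002); print(c,"rim",k,len(q),f.x.round(4))
E
```

```text
machine z 0.1 641 0.689 0.004 0.690920871277092
machine z 0.15 1740 0.65 0.004 0.656217093788789
machine z 0.2 7427 0.651 0.001 0.6956341687529192
machine z 0.25 7835 0.655 0.005 0.6798666933510831
machine z 0.3 0 0 0 0
top ball 31 [ 0.4482 -0.1472] 0.0002
top chisel 31 [ 0.5034 -0.1415] 0.0002
top flat 41 [ 0.5582 -0.1359] 0.0003
top cone 35 [ 0.6131 -0.1304] 0.0003
top rim 0 90 [0.4415 0.1457]
top rim 1 91 [0.4939 0.1549]
top rim 2 100 [0.5482 0.1638]
top rim 3 89 [0.6027 0.1731]
side ball 187 [ 0.4469 -0.1467] 0.0013
side chisel 169 [ 0.502  -0.1412] 0.0012
side flat 226 [ 0.5567 -0.1357] 0.0012
side cone 139 [ 0.6115 -0.1301] 0.0011
side rim 0 180 [0.438  0.1471]
side rim 1 177 [0.4929 0.1563]
side rim 2 184 [0.5472 0.1654]
side rim 3 191 [0.6006 0.1744]
```

```bash
python3 - <<'E'
from h import *
for c in("top","side"):
    d=np.load(c+"0.npz")["d"];P=cloud(c,d)
    m=(d>0)&(P[...,2]>.03)&(P[...,2]<.4)&(P[...,0]>.632)&(P[...,0]<.72)&(P[...,1]>-.30)&(P[...,1]<.06)
    q=P[m]
    for y in np.arange(-.28,.06,.03):
        r=[]
        for z in np.arange(.04,.36,.04):
            s=q[(abs(q[:,1]-y)<.015)&(abs(q[:,2]-z)<.02)]; r.append(f"{s[:,0].min():.3f}/{len(s)}" if len(s) else "-")
        print(c,round(y,2),r)
a=cv2.imread("pics/top0.png"); cv2.imwrite("pics/z2.png",cv2.resize(a[60:180,220:420],None,fx=4,fy=4,interpolation=2))
E
```

```text
top -0.28 ['0.692/51', '0.693/77', '0.694/75', '0.696/111', '0.698/59', '0.694/281', '-', '-']
top -0.25 ['0.687/4', '0.686/30', '0.689/23', '0.697/67', '0.700/37', '0.693/261', '-', '-']
top -0.22 ['0.688/58', '0.687/98', '0.691/124', '0.650/239', '0.651/159', '0.654/624', '-', '-']
top -0.19 ['0.688/25', '0.688/96', '0.690/123', '0.696/161', '0.701/81', '0.695/295', '-', '-']
top -0.16 ['0.689/56', '0.689/117', '0.690/118', '0.697/153', '0.701/86', '0.695/300', '-', '-']
top -0.13 ['0.695/64', '0.696/99', '0.697/113', '0.699/148', '0.698/95', '0.695/294', '-', '-']
top -0.1 ['0.695/21', '0.679/142', '0.697/114', '0.699/159', '0.702/92', '0.695/282', '-', '-']
top -0.07 ['0.696/38', '0.681/151', '0.698/113', '0.700/162', '0.703/89', '0.696/282', '-', '-']
top -0.04 ['0.696/65', '0.697/102', '0.698/113', '0.699/162', '0.704/102', '0.697/270', '-', '-']
top -0.01 ['0.696/68', '0.698/111', '0.700/129', '0.703/136', '0.702/76', '0.698/230', '-', '-']
top 0.02 ['0.706/9', '0.711/2', '-', '-', '-', '-', '-', '-']
top 0.05 ['-', '-', '-', '-', '-', '-', '-', '-']
side -0.28 ['0.689/6', '0.
[... 360 characters left out ...]
6 ['0.685/41', '0.685/125', '0.687/77', '0.696/86', '0.700/60', '0.693/90', '-', '-']
side -0.13 ['0.692/8', '0.692/54', '0.694/79', '0.696/94', '0.701/58', '0.693/110', '-', '-']
side -0.1 ['0.692/39', '0.677/68', '0.694/92', '0.696/103', '0.701/69', '0.693/124', '-', '-']
side -0.07 ['0.693/55', '0.677/199', '0.695/92', '0.697/117', '0.701/76', '0.694/124', '-', '-']
side -0.04 ['0.693/70', '0.694/105', '0.696/124', '0.697/127', '0.702/85', '0.695/132', '-', '-']
side -0.01 ['0.695/146', '0.696/263', '0.698/318', '0.699/331', '0.701/297', '0.696/217', '-', '-']
side 0.02 ['0.699/118', '0.704/87', '0.711/20', '-', '-', '0.709/26', '-', '-']
side 0.05 ['-', '-', '-', '-', '-', '-', '-', '-']
```

View pics/z2.png

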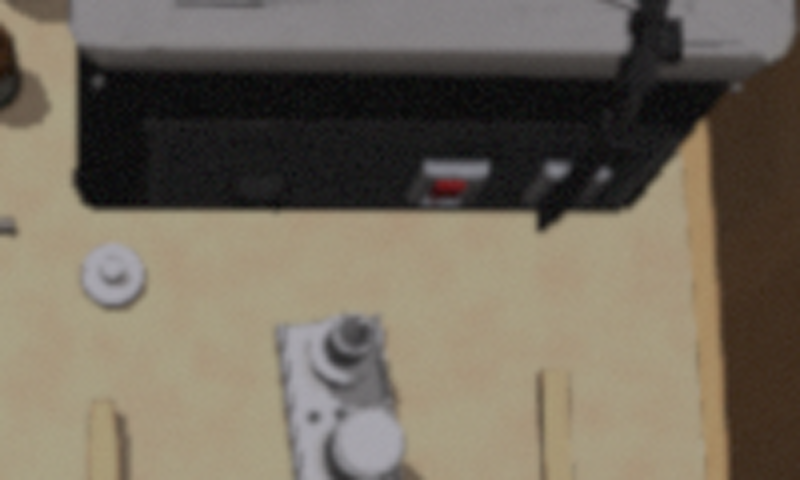

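```bash
cat >> h.py <<'E'
from scipy.spatial.transform import Rotation as Ro
PU=dict(ball=(.4475,-.147),chisel=(.5027,-.1413),flat=(.5574,-.1358),cone=(.6123,-.1302))
SO=dict(ball=(.6019,.1739),chisel=(.5477,.1647),flat=(.4935,.1555),cone=(.4393,.1463))
YC,YR=185.8,189.6
def plan(wps,maxd=.05,maxa=9.,start=None):
    """wps: (x,y,z,yaw,grip); prints rows in tool axes"""
    s=ctrl.state(); p=np.array(s["eef_pos"]);R=Ro.from_euler("xyz",s["tool_rot"],degrees=True)
    print("t",s["clock"],p.round(4),np.round(s["tool_rot"],2),"gap",round(s["finger_gap"],4),"F",np.round(s["ft_force"],1))
    for w in wps:
        T=np.array(w[:3]);G=Ro.from_euler("xyz",[180,0,w[3]],degrees=True)
        d=np.linalg.norm(T-p);a=np.degrees((R.inv()*G).magnitude());n=max(1,int(np.ceil(max(d/maxd,a/maxa)-1e-6)))
        dp=(T-p)/n;rv=(R.inv()*G).as_rotvec()/n
        for i in range(n):
            v=R.inv().apply(dp);print([*[round(float(x),4)+0. for x in v],*[round(float(x),2)+0. for x in np.degrees(rv)],w[4]])
            R=R*Ro.from_rotvec(rv)
        p=T;print("--")
E
python3 - <<'E'
from h import *
plan([(.4475,-.147,.23,YC,.0854)])
E
```

```text
t 0.7 [0.2224 0.5841 0.25  ] [179.99   0.   159.16] gap 0.0852 F [0.4 0.2 0.4]
[-0.0294, -0.0377, 0.0012, 0.0, 0.0, -1.67, 0.0854]
[-0.0283, -0.0385, 0.0012, 0.0, 0.0, -1.67, 0.0854]
[-0.0272, -0.0393, 0.0012, 0.0, 0.0, -1.67, 0.0854]
[-0.026, -0.0401, 0.0012, 0.0, 0.0, -1.67, 0.0854]
[-0.0248, -0.0409, 0.0012, 0.0, 0.0, -1.67, 0.0854]
[-0.0236, -0.0416, 0.0012, 0.0, 0.0, -1.67, 0.0854]
[-0.0224, -0.0422, 0.0012, 0.0, 0.0, -1.67, 0.0854]
[-0.0212, -0.0429, 0.0012, 0.0, 0.0, -1.67, 0.0854]
[-0.0199, -0.0435, 0.0012, 0.0, 0.0, -1.67, 0.0854]
[-0.0187, -0.044, 0.0012, 0.0, 0.0, -1.67, 0.0854]
[-0.0174, -0.0445, 0.0013, 0.0, 0.0, -1.67, 0.0854]
[-0.0161, -0.045, 0.0013, 0.0, 0.0, -1.67, 0.0854]
[-0.0148, -0.0455, 0.0013, 0.0, 0.0, -1.67, 0.0854]
[-0.0134, -0.0459, 0.0013, 0.0, 0.0, -1.67, 0.0854]
[-0.0121, -0.0463, 0.0013, 0.0, 0.0, -1.67, 0.0854]
[-0.0107, -0.0466, 0.0013, 0.0, 0.0, -1.67, 0.0854]
--
```

>>> drive_tool --pt "-0.029 -0.038 0.001 0 0 -1.7 0.0854" --pt "-0.028 -0.038 0.001 0 0 -1.7 0.0854" --pt "-0.027 -0.039 0.001 0 0 -1.7 0.0854" --pt "-0.026 -0.04 0.001 0 0 -1.7 0.0854" --pt "-0.025 -0.041 0.001 0 0 -1.7 0.0854" --pt "-0.024 -0.042 0.001 0 0 -1.7 0.0854" --pt "-0.022 -0.042 0.001 0 0 -1.7 0.0854" --pt "-0.021 -0.043 0.001 0 0 -1.7 0.0854" --pt "-0.02 -0.0435 0.001 0 0 -1.7 0.0854" --pt "-0.019 -0.044 0.001 0 0 -1.7 0.0854" --pt "-0.017 -0.0445 0.001 0 0 -1.7 0.0854" --pt "-0.016 -0.045 0.001 0 0 -1.7 0.0854"

```text
clock: 2.2
eef_pos: [0.4026, 0.0261, 0.2402]
tool_rot: [179.7, 0.8, -179.3]
ft_force: [0.2, -0.3, 0.8]
finger_gap: 0.0855
```

```bash
python3 - <<'E'
from h import *
plan([(*PU["ball"],.2,YC,.0854)])
E
```

```text
t 2.2 [0.4026 0.0261 0.2402] [ 179.66    0.77 -179.29] gap 0.0855 F [ 0.2 -0.3  0.8]
[-0.0105, -0.0435, 0.0099, 0.08, 0.2, -1.27, 0.0854]
[-0.0096, -0.0437, 0.01, 0.08, 0.2, -1.27, 0.0854]
[-0.0087, -0.0439, 0.01, 0.08, 0.2, -1.27, 0.0854]
[-0.0077, -0.044, 0.01, 0.08, 0.2, -1.27, 0.0854]
--
```

>>> drive_tool --pt "-0.0105 -0.0435 0.01 0.1 0.2 -1.3 0.0854" --pt "-0.0096 -0.0437 0.01 0.1 0.2 -1.3 0.0854" --pt "-0.0087 -0.0439 0.01 0.1 0.2 -1.3 0.0854" --pt "-0.0077 -0.044 0.01 0.1 0.2 -1.3 0.0854" --pt "0 0 0 0 0 0 0.0854"

```text
clock: 2.82
eef_pos: [0.451, -0.1566, 0.2016]
tool_rot: [-179.8, 0.4, -174.2]
ft_force: [-0.5, 0.2, 0.7]
finger_gap: 0.0854
```

```bash
python3 - <<'E'
from h import *
plan([(*PU["ball"],.2,YC,.0854)])
E
```

```text
t 2.825 [ 0.451  -0.1566  0.2016] [-179.76    0.4  -174.23] gap 0.0854 F [-0.5  0.2  0.7]
[0.0025, 0.0099, 0.0016, -0.24, 0.4, -0.03, 0.0854]
--
```

>>> drive_tool --pt "0.0025 0.0099 0.001 -0.2 0.4 0 0.0854" --pt "0 0 0 0 0 0 0.0854" --pt "0 0 0.03 0 0 0 0.07" --pt "0 0 0.03 0 0 0 0.07" --pt "0 0 0.03 0 0 0 0.06" --pt "0 0 0.01 0 0 0 0.06" --pt "0 0 0 0 0 0 0.06"

```text
clock: 3.7
eef_pos: [0.4487, -0.1403, 0.1017]
tool_rot: [-179.9, 0.3, -173.7]
ft_force: [0.1, 0.4, -0.5]
finger_gap: 0.0601
```

```bash
python3 - <<'E'
from h import *
plan([(*PU["ball"],.079,YC,.05)])
E
```

```text
t 3.7 [ 0.4487 -0.1403  0.1017] [-179.87    0.3  -173.73] gap 0.0601 F [ 0.1  0.4 -0.5]
[0.0021, -0.0065, 0.0227, -0.12, 0.3, 0.47, 0.05]
--
```

>>> drive_tool --pt "0.002 -0.0055 0.012 0 0.3 0.4 0.06" --pt "0 0 0 0 0 0 0.06"

```text
clock: 3.95
eef_pos: [0.4489, -0.1466, 0.091]
tool_rot: [-179.8, 0.2, -174.1]
ft_force: [-0.1, -0.4, 0.5]
finger_gap: 0.0598
```

```bash
python3 - <<'E'
from h import *
plan([(*PU["ball"],.079,YC,.05)])
E
```

```text
t 3.95 [ 0.4489 -0.1466  0.091 ] [-179.76    0.18 -174.1 ] gap 0.0598 F [-0.1 -0.4  0.5]
[0.0015, -0.0002, 0.012, -0.24, 0.18, 0.1, 0.05]
--
```

>>> drive_tool --pt "0.0012 0 0.011 -0.2 0.2 0 0.06" --pt "0 0 0 0 0 0 0.05" --pt "0 0 0 0 0 0 0.04"

```text
clock: 4.32
eef_pos: [0.4486, -0.1475, 0.0801]
tool_rot: [-179.9, 0.1, -174.1]
ft_force: [0.2, 0.3, 0.2]
finger_gap: 0.0401
```

```bash
python3 - <<'E'
from h import *
plan([(*PU["ball"],.079,YC,.05)])
E
```

```text
t 4.325 [ 0.4486 -0.1475  0.0801] [-1.7992e+02  7.0000e-02 -1.7415e+02] gap 0.0401 F [0.2 0.3 0.2]
[0.001, 0.0006, 0.0011, -0.08, 0.07, 0.05, 0.05]
--
```

>>> drive_tool --pt "0.001 0.0006 0.001 0 0 0 0.03" --pt "0 0 0 0 0 0 0.01" --pt "0 0 0 0 0 0 0" --pt "0 0 0 0 0 0 0"

```text
clock: 4.82
eef_pos: [0.4478, -0.1469, 0.0795]
tool_rot: [-179.9, 0.1, -174.2]
ft_force: [0.4, -0.4, -0.2]
finger_gap: 0.0281
```

```bash
python3 - <<'E'
from h import *
plan([(*PU["ball"],.2,YC,0.)])
E
```

```text
t 4.825 [ 0.4478 -0.1469  0.0795] [-1.7991e+02  1.2000e-01 -1.7415e+02] gap 0.0281 F [ 0.4 -0.4 -0.2]
[0.0, -0.0001, -0.0402, -0.03, 0.04, 0.02, 0.0]
[0.0, -0.0001, -0.0402, -0.03, 0.04, 0.02, 0.0]
[0.0001, 0.0, -0.0402, -0.03, 0.04, 0.02, 0.0]
--
```

>>> drive_tool --pt "0 0 -0.02 0 0 0 0" --pt "0 0 -0.04 0 0 0 0" --pt "0 0 -0.04 0 0 0 0" --pt "0 0 -0.02 0 0 0 0" --pt "0 0 0 0 0 0 0"

```text
clock: 5.45
eef_pos: [0.445, -0.1458, 0.2]
tool_rot: [179.9, -0.2, -174.1]
ft_force: [-0.4, -0.0, -1.7]
finger_gap: 0.0286
```

```bash
python3 - <<'E'
from h import *
plan([(*SO["ball"],.2,YR,0.)],maxd=.045)
E
```

```text
t 5.45 [ 0.445  -0.1458  0.2   ] [ 179.94   -0.21 -174.14] gap 0.0286 F [-0.4 -0.  -1.7]
[-0.0236, 0.0378, 0.0, 0.01, -0.03, -0.47, 0.0]
[-0.0239, 0.0376, 0.0, 0.01, -0.03, -0.47, 0.0]
[-0.0242, 0.0374, 0.0, 0.01, -0.03, -0.47, 0.0]
[-0.0245, 0.0372, 0.0, 0.01, -0.03, -0.47, 0.0]
[-0.0248, 0.037, 0.0, 0.01, -0.03, -0.47, 0.0]
[-0.0251, 0.0368, 0.0, 0.01, -0.03, -0.47, 0.0]
[-0.0254, 0.0366, 0.0, 0.01, -0.03, -0.47, 0.0]
[-0.0257, 0.0363, 0.0, 0.01, -0.03, -0.47, 0.0]
--
```

>>> drive_tool --pt "-0.012 0.019 0 0 0 0 0" --pt "-0.024 0.038 0 0 0 -0.5 0" --pt "-0.024 0.0376 0 0 0 -0.5 0" --pt "-0.024 0.0374 0 0 0 -0.5 0" --pt "-0.0245 0.0372 0 0 0 -0.5 0" --pt "-0.025 0.037 0 0 0 -0.5 0" --pt "-0.025 0.0368 0 0 0 -0.5 0" --pt "-0.025 0.0366 0 0 0 -0.5 0" --pt "-0.012 0.018 0 0 0 -0.5 0" --pt "0 0 0 0 0 0 0"

```text
clock: 6.7
eef_pos: [0.5949, 0.1828, 0.1782]
tool_rot: [179.8, -1.8, -170.1]
ft_force: [-0.6, -0.9, -0.9]
finger_gap: 0.0289
```

```bash
python3 - <<'E'
from h import *
plan([(*SO["ball"],.2,YR,0.)],maxd=.045)
E
```

```text
t 6.7 [0.5949 0.1828 0.1782] [ 179.85   -1.79 -170.15] gap 0.0289 F [-0.6 -0.9 -0.9]
[-0.0047, -0.0099, -0.0219, 0.15, -1.79, 0.25, 0.0]
--
```

>>> drive_tool --pt "-0.0047 -0.0095 0 0 -1.8 0.2 0" --pt "0 0 0.01 0 0 0 0" --pt "0 0 0.01 0 0 0 0" --pt "0 0 0 0 0 0 0"

```text
clock: 7.2
eef_pos: [0.5988, 0.1689, 0.1547]
tool_rot: [180.0, -0.2, -170.6]
ft_force: [-0.3, -0.1, -1.0]
finger_gap: 0.0289
```

```bash
python3 - <<'E'
from h import *
plan([(*SO["ball"],.15,YR,0.)],maxd=.045)
p,d=ctrl.snapshot("side"); cv2.imwrite("pics/s1.png",cv2.resize(p[150:320,120:340,::-1],None,fx=3,fy=3,interpolation=2)); np.savez("s1.npz",d=d)
E
```

```text
t 7.2 [0.5988 0.1689 0.1547] [ 179.97   -0.19 -170.59] gap 0.0289 F [-0.3 -0.1 -1. ]
[-0.0039, 0.0044, 0.0047, 0.03, -0.19, -0.19, 0.0]
--
```

View pics/s1.png

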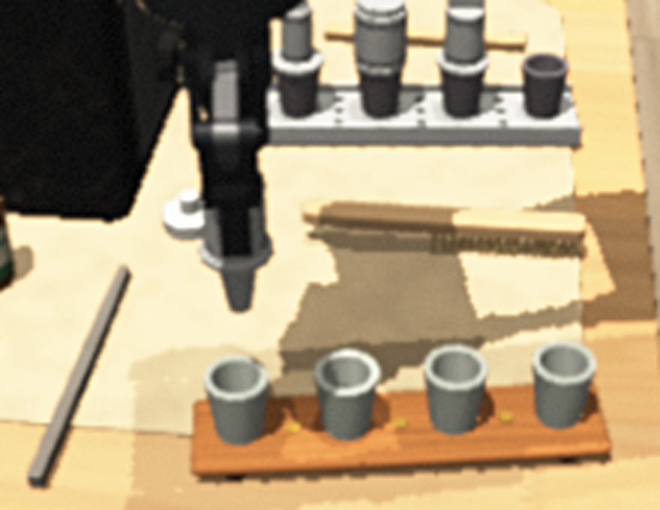

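The picture shows the ball punch held upright (tip at crop pixel (240, 308)) above the far socket (238, 375); the carrier's nearest sleeve is empty at (545, 75).

>>> drive_tool --pt "-0.0037 0.004 0 0 -0.2 -0.2 0" --pt "0 0 0 0 0 0 0" --pt "0 0 0 0 0 0 0"

```text
clock: 7.62
eef_pos: [0.6033, 0.1742, 0.1563]
tool_rot: [180.0, 0.2, -170.4]
ft_force: [0.2, -0.2, -1.4]
finger_gap: 0.0288
```

```bash
python3 - <<'E'
from h import *
plan([(*SO["ball"],.12,YR,0.),(*SO["ball"],.081,YR,0.)],maxd=.045)
E
```

```text
t 7.625 [0.6033 0.1742 0.1563] [ 179.96    0.2  -170.37] gap 0.0288 F [ 0.2 -0.2 -1.4]
[0.0016, -0.0001, 0.0363, 0.04, 0.2, 0.03, 0.0]
--
[0.0, 0.0, 0.039, 0.0, 0.0, 0.0, 0.0]
--
```

>>> drive_tool --pt "0.0015 0 0.015 0 0.2 0 0" --pt "0 0 0.015 0 0 0 0" --pt "0 0 0.005 0 0 0 0" --pt "0 0 0 0 0 0 0"

```text
clock: 8.12
eef_pos: [0.6009, 0.174, 0.1178]
tool_rot: [180.0, -0.1, -170.3]
ft_force: [0.5, -0.3, -2.0]
finger_gap: 0.0285
```

```bash
python3 - <<'E'
from h import *
plan([(*SO["ball"],.081,YR,0.)],maxd=.02)
E
```

```text
t 8.125 [0.6009 0.174  0.1178] [ 1.7996e+02 -1.3000e-01 -1.7034e+02] gap 0.0285 F [ 0.5 -0.3 -2. ]
[-0.0005, -0.0002, 0.0184, 0.02, -0.07, 0.03, 0.0]
[-0.0005, -0.0002, 0.0184, 0.02, -0.07, 0.03, 0.0]
--
```

>>> drive_tool --pt "-0.001 0 0.012 0 0 0 0" --pt "0 0 0.012 0 0 0 0" --pt "0 0 0.007 0 0 0 0" --pt "0 0 0 0 0 0 0"

```text
clock: 8.62
eef_pos: [0.602, 0.1742, 0.0845]
tool_rot: [180.0, -0.1, -170.3]
ft_force: [-0.2, 0.9, -1.3]
finger_gap: 0.0286
```

```bash
python3 - <<'E'
from h import *
plan([(*SO["ball"],.081,YR,0.)],maxd=.02)
E
```

```text
t 8.625 [0.602  0.1742 0.0845] [ 1.7996e+02 -1.3000e-01 -1.7035e+02] gap 0.0286 F [-0.2  0.9 -1.3]
[0.0001, -0.0003, 0.0035, 0.04, -0.13, 0.05, 0.0]
--
```

>>> drive_tool --pt "0 0 0.003 0 0 0 0" --pt "0 0 0.001 0 0 0 0" --pt "0 0 0.001 0 0 0 0"

```text
clock: 9.0
eef_pos: [0.6028, 0.1744, 0.0801]
tool_rot: [180.0, -0.0, -170.3]
ft_force: [0.1, 0.7, -1.7]
finger_gap: 0.0288
```

>>> drive_tool --pt "0 0 0.0005 0 0 0 0.04" --pt "0 0 0 0 0 0 0.06" --pt "0 0 0 0 0 0 0.06" --pt "0 0 -0.03 0 0 0 0.06" --pt "0 0 -0.04 0 0 0 0.07" --pt "0 0 -0.03 0 0 0 0.07" --pt "0 0 0 0 0 0 0.07"

```text
clock: 9.88
eef_pos: [0.6039, 0.1745, 0.1837]
tool_rot: [179.9, 0.1, -170.3]
ft_force: [-0.0, -0.1, 0.2]
finger_gap: 0.0701
```

```bash
python3 - <<'E'
from h import *
plan([(*PU["chisel"],.19,YC,.07)])
p,d=ctrl.snapshot("side"); cv2.imwrite("pics/s2.png",cv2.resize(p[150:320,120:340,::-1],None,fx=3,fy=3,interpolation=2)); np.savez("s2.npz",d=d)
E
```

```text
t 9.875 [0.6039 0.1745 0.1837] [ 1.7995e+02  1.3000e-01 -1.7035e+02] gap 0.0701 F [-0.  -0.1  0.2]
[0.0218, -0.0421, -0.001, 0.01, 0.02, 0.55, 0.07]
[0.0214, -0.0423, -0.001, 0.01, 0.02, 0.55, 0.07]
[0.021, -0.0425, -0.001, 0.01, 0.02, 0.55, 0.07]
[0.0206, -0.0427, -0.0009, 0.01, 0.02, 0.55, 0.07]
[0.0202, -0.0429, -0.0009, 0.01, 0.02, 0.55, 0.07]
[0.0198, -0.0431, -0.0009, 0.01, 0.02, 0.55, 0.07]
[0.0194, -0.0432, -0.0009, 0.01, 0.02, 0.55, 0.07]
--
```

View pics/s2.png

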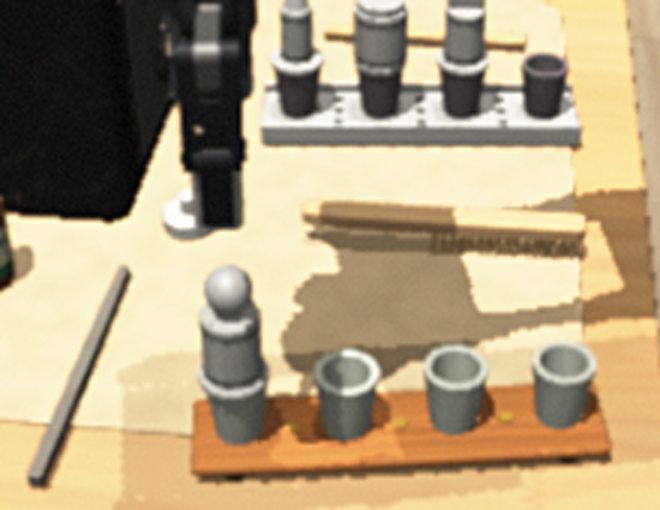

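```bash
cat >> h.py <<'E'
def axis(P,ok,xy,r,z0=.060,z1=.088):
    from scipy.optimize import least_squares
    m=ok&(P[...,2]>z0)&(P[...,2]<z1)&(np.hypot(P[...,0]-xy[0],P[...,1]-xy[1])<r+.01); q=P[m]
    f=least_squares(lambda v:np.hypot(q[:,0]-v[0]-v[2]*(q[:,2]-.05),q[:,1]-v[1]-v[3]*(q[:,2]-.05))-r,[*xy,0,0],loss="soft_l1",f_scale=.002)
    return len(q),f.x.round(4)
E
python3 - <<'E'
from h import *
d=np.load("s2.npz")["d"];P=cloud("side",d)
print(axis(P,d>0,SO["ball"],.015))
for n,r in(("chisel",.0135),("flat",.018)): print(axis(P,d>0,PU[n],r))
q=P[(d>0)&(np.hypot(P[...,0]-.602,P[...,1]-.174)<.03)&(P[...,2]>.05)]; print(q[:,2].max())
q=P[(d>0)&(np.hypot(P[...,0]-.602,P[...,1]-.174)<.03)&(P[...,2]>.098)];print(q.mean(0),len(q))
E
```

```text
(293, array([ 0.6014,  0.1733, -0.0035,  0.0289]))
(169, array([ 0.5022, -0.1412, -0.0156, -0.0009]))
(227, array([ 0.5566, -0.136 ,  0.008 ,  0.0116]))
0.3490097926871049
[0.59904226 0.18469268 0.21430776] 561
```

>>> drive_tool --pt "0.0218 -0.0421 -0.001 0 0 0.5 0.07" --pt "0.0214 -0.0423 -0.001 0 0 0.5 0.07" --pt "0.021 -0.0425 -0.001 0 0 0.5 0.07" --pt "0.0206 -0.0427 -0.001 0 0 0.5 0.07" --pt "0.0202 -0.043 -0.001 0 0 0.5 0.07" --pt "0.02 -0.043 -0.001 0 0 0.5 0.07" --pt "0.018 -0.04 -0.001 0 0 0.5 0.07" --pt "0 0 0 0 0 0 0.07" --pt "0 0 0 0 0 0 0.07"

```text
clock: 11.05
eef_pos: [0.4904, -0.1451, 0.1728]
tool_rot: [179.5, -1.4, -173.8]
ft_force: [-0.3, 0.7, -0.1]
finger_gap: 0.0699
```

```bash
python3 - <<'E'
from h import *
plan([(*PU["chisel"],.17,YC,.07)])
E
```

```text
t 11.05 [ 0.4904 -0.1451  0.1728] [ 179.53   -1.43 -173.85] gap 0.0699 F [-0.3  0.7 -0.1]
[-0.0127, 0.0024, 0.0025, 0.47, -1.43, 0.35, 0.07]
--
```

>>> drive_tool --pt "-0.0125 0.002 0 0.5 -1.4 0.3 0.07" --pt "0 0 0.01 0 0 0 0.06" --pt "0 0 0.015 0 0 0 0.06" --pt "0 0 0.005 0 0 0 0.06" --pt "0 0 0 0 0 0 0.06"

```text
clock: 11.68
eef_pos: [0.5033, -0.1373, 0.1383]
tool_rot: [179.9, -0.1, -173.9]
ft_force: [0.9, 0.3, 0.2]
finger_gap: 0.0602
```

```bash
python3 - <<'E'
from h import *
plan([(*PU["chisel"],.079,YC,.06)],maxd=.07)
E
```

```text
t 11.675 [ 0.5033 -0.1373  0.1383] [ 1.7993e+02 -1.0000e-01 -1.7385e+02] gap 0.0602 F [0.9 0.3 0.2]
[0.0009, -0.0039, 0.0593, 0.07, -0.1, 0.35, 0.06]
--
```

>>> drive_tool --pt "0.001 -0.0035 0.01 0 0 0.3 0.06" --pt "0 0 0.02 0 0 0 0.06" --pt "0 0 0.015 0 0 0 0.05" --pt "0 0 0.004 0 0 0 0.05" --pt "0 0 0 0 0 0 0.05"

```text
clock: 12.3
eef_pos: [0.5033, -0.1423, 0.0875]
tool_rot: [180.0, -0.0, -174.2]
ft_force: [0.8, -0.0, -0.3]
finger_gap: 0.0497
```

```bash
python3 - <<'E'
from h import *
plan([(*PU["chisel"],.079,YC,.06)],maxd=.07)
E
```

```text
t 12.3 [ 0.5033 -0.1423  0.0875] [ 180.     -0.   -174.23] gap 0.0497 F [ 0.8 -0.  -0.3]
[0.0005, 0.001, 0.0085, 0.0, 0.0, -0.03, 0.06]
--
```

>>> drive_tool --pt "0.0005 0.001 0.008 0 0 0 0.05" --pt "0 0 0 0 0 0 0.04" --pt "0 0 0 0 0 0 0.03" --pt "0 0 0 0 0 0 0.01" --pt "0 0 0 0 0 0 0" --pt "0 0 0 0 0 0 0"

```text
clock: 13.05
eef_pos: [0.5037, -0.1415, 0.0804]
tool_rot: [-179.9, 0.1, -174.2]
ft_force: [-0.4, -0.9, -0.2]
finger_gap: 0.0255
```

```bash
python3 - <<'E'
from h import *
plan([(*PU["chisel"],.079,YC,.0)])
E
```

```text
t 13.05 [ 0.5037 -0.1415  0.0804] [-1.7994e+02  1.3000e-01 -1.7421e+02] gap 0.0255 F [-0.4 -0.9 -0.2]
[0.0009, 0.0003, 0.0014, -0.06, 0.13, -0.01, 0.0]
--
```

>>> drive_tool --pt "0 0 -0.02 0 0 0 0" --pt "0 0 -0.04 0 0 0 0" --pt "0 0 -0.04 0 0 0 0" --pt "0 0 -0.02 0 0 0 0" --pt "0 0 0 0 0 0 0"

```text
clock: 13.68
eef_pos: [0.5008, -0.1407, 0.2002]
tool_rot: [179.9, -0.2, -174.2]
ft_force: [-0.6, 0.6, -3.5]
finger_gap: 0.0253
```

```bash
python3 - <<'E'
from h import *
plan([(*SO["chisel"],.2,YR,0.)],maxd=.045)
E
```

```text
t 13.675 [ 0.5008 -0.1407  0.2002] [ 179.91   -0.21 -174.22] gap 0.0253 F [-0.6  0.6 -3.5]
[-0.0111, 0.0427, 0.0001, 0.01, -0.03, -0.55, 0.0]
[-0.0115, 0.0426, 0.0, 0.01, -0.03, -0.55, 0.0]
[-0.0119, 0.0425, 0.0, 0.01, -0.03, -0.55, 0.0]
[-0.0123, 0.0424, 0.0, 0.01, -0.03, -0.55, 0.0]
[-0.0127, 0.0423, 0.0, 0.01, -0.03, -0.55, 0.0]
[-0.0131, 0.0422, 0.0, 0.01, -0.03, -0.55, 0.0]
[-0.0135, 0.042, 0.0, 0.01, -0.03, -0.55, 0.0]
--
```

>>> drive_tool --pt "-0.0055 0.021 0 0 0 0 0" --pt "-0.011 0.0427 -0.001 0 0 -0.5 0" --pt "-0.0115 0.0426 -0.001 0 0 -0.6 0" --pt "-0.012 0.0425 -0.001 0 0 -0.6 0" --pt "-0.0123 0.0424 -0.001 0 0 -0.6 0" --pt "-0.0127 0.0423 -0.001 0 0 -0.6 0" --pt "-0.013 0.0422 -0.001 0 0 -0.6 0" --pt "-0.007 0.015 0 0 0 -0.5 0" --pt "0 0 0 0 0 0 0" --pt "0 0 0 0 0 0 0"

```text
clock: 14.92
eef_pos: [0.5404, 0.1644, 0.1881]
tool_rot: [179.9, -1.7, -170.3]
ft_force: [0.0, 0.6, -2.1]
finger_gap: 0.0254
```

```bash
python3 - <<'E'
from h import *
plan([(*SO["chisel"],.155,YR,0.)],maxd=.045)
E
```

```text
t 14.925 [0.5404 0.1644 0.1881] [ 179.88   -1.68 -170.26] gap 0.0254 F [ 0.   0.6 -2.1]
[-0.0082, -0.001, 0.0329, 0.11, -1.68, 0.14, 0.0]
--
```

>>> drive_tool --pt "-0.0075 -0.001 0.01 0 -1.7 0.1 0" --pt "0 0 0.012 0 0 0 0" --pt "0 0 0.012 0 0 0 0" --pt "0 0 0 0 0 0 0" --pt "0 0 0 0 0 0 0"

```text
clock: 15.55
eef_pos: [0.5467, 0.1597, 0.1514]
tool_rot: [180.0, -0.2, -170.7]
ft_force: [-0.6, 1.0, -2.5]
finger_gap: 0.0257
```

```bash
python3 - <<'E'
from h import *
plan([(*SO["chisel"],.12,YR,0.)],maxd=.045)
E
```

```text
t 15.55 [0.5467 0.1597 0.1514] [ 1.7997e+02 -1.7000e-01 -1.7070e+02] gap 0.0257 F [-0.6  1.  -2.5]
[-0.0018, 0.0048, 0.0314, 0.03, -0.17, -0.3, 0.0]
--
```

>>> drive_tool --pt "-0.0015 0.0045 0.006 0 -0.2 -0.3 0" --pt "0 0 0.012 0 0 0 0" --pt "0 0 0.01 0 0 0 0" --pt "0 0 0 0 0 0 0"

```text
clock: 16.05
eef_pos: [0.5478, 0.1652, 0.1219]
tool_rot: [180.0, 0.1, -170.3]
ft_force: [0.1, -0.2, -1.9]
finger_gap: 0.0256
```

```bash
python3 - <<'E'
from h import *
plan([(*SO["chisel"],.082,YR,0.)],maxd=.045)
E
```

```text
t 16.05 [0.5478 0.1652 0.1219] [ 1.7997e+02  9.0000e-02 -1.7034e+02] gap 0.0256 F [ 0.1 -0.2 -1.9]
[0.0003, -0.0005, 0.0399, 0.03, 0.09, 0.06, 0.0]
--
```

>>> drive_tool --pt "0 -0.0004 0.012 0 0 0 0" --pt "0 0 0.013 0 0 0 0" --pt "0 0 0.009 0 0 0 0" --pt "0 0 0.002 0 0 0 0" --pt "0 0 0 0 0 0 0"

```text
clock: 16.68
eef_pos: [0.5479, 0.1647, 0.0829]
tool_rot: [180.0, 0.0, -170.3]
ft_force: [0.3, 0.2, -3.5]
finger_gap: 0.0254
```

>>> drive_tool --pt "0 0 0.002 0 0 0 0" --pt "0 0 0.0005 0 0 0 0" --pt "0 0 0 0 0 0 0.035" --pt "0 0 0 0 0 0 0.06" --pt "0 0 0 0 0 0 0.06" --pt "0 0 -0.03 0 0 0 0.06" --pt "0 0 -0.04 0 0 0 0.07" --pt "0 0 -0.03 0 0 0 0.07" --pt "0 0 0 0 0 0 0.07"

```text
clock: 17.8
eef_pos: [0.5502, 0.1652, 0.1863]
tool_rot: [180.0, 0.4, -170.3]
ft_force: [0.3, 0.7, 0.1]
finger_gap: 0.0704
```

```bash
python3 - <<'E'
from h import *
plan([(*PU["flat"],.18,YC,.075)],maxd=.045)
p,d=ctrl.snapshot("side"); cv2.imwrite("pics/s3.png",cv2.resize(p[150:320,120:340,::-1],None,fx=3,fy=3,interpolation=2)); np.savez("s3.npz",d=d)
E
```

```text
t 17.8 [0.5502 0.1652 0.1863] [ 179.95    0.44 -170.35] gap 0.0704 F [0.3 0.7 0.1]
[0.0062, -0.0426, 0.0008, 0.01, 0.06, 0.55, 0.075]
[0.0058, -0.0426, 0.0008, 0.01, 0.06, 0.55, 0.075]
[0.0054, -0.0427, 0.0008, 0.01, 0.06, 0.55, 0.075]
[0.005, -0.0427, 0.0009, 0.01, 0.06, 0.55, 0.075]
[0.0046, -0.0428, 0.0009, 0.01, 0.06, 0.55, 0.075]
[0.0042, -0.0428, 0.0009, 0.01, 0.06, 0.55, 0.075]
[0.0037, -0.0428, 0.0009, 0.01, 0.06, 0.55, 0.075]
--
```

View pics/s3.png

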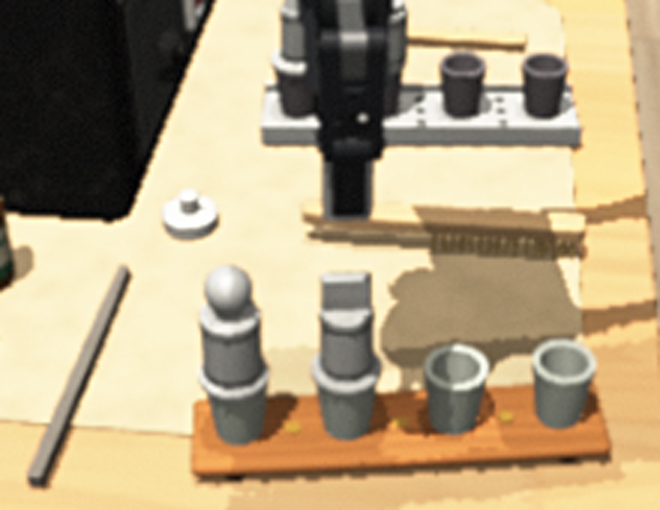

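The chisel now stands upright with its flange on the third socket's rim (crop 346, 372), beside the ball punch (233, 380). Next is the flat punch.

>>> drive_tool --pt "0.0062 -0.0426 0 0 0 0.5 0.075" --pt "0.0058 -0.0426 0 0 0 0.5 0.075" --pt "0.005 -0.0427 0 0 0 0.5 0.075" --pt "0.0045 -0.0427 0 0 0 0.5 0.075" --pt "0.004 -0.0428 0 0 0 0.5 0.075" --pt "0.0035 -0.0428 0 0 0 0.6 0.075" --pt "0 -0.032 0 0 0 0.6 0.075" --pt "0 0 0 0 0 0 0.075" --pt "0 0 0 0 0 0 0.075"

```text
clock: 18.98
eef_pos: [0.552, -0.1308, 0.1676]
tool_rot: [179.5, -1.1, -174.0]
ft_force: [-0.4, -0.3, 0.3]
finger_gap: 0.075
```

```bash
python3 - <<'E'
from h import *
plan([(*PU["flat"],.15,YC,.075)],maxd=.045)
E
```

```text
t 18.975 [ 0.552  -0.1308  0.1676] [ 179.51   -1.12 -174.05] gap 0.075 F [-0.4 -0.3  0.3]
[-0.0052, -0.0057, 0.0175, 0.49, -1.12, 0.15, 0.075]
--
```

>>> drive_tool --pt "-0.005 -0.005 0.01 0.5 -1.1 0.1 0.075" --pt "0 0 0.01 0 0 0 0.07" --pt "0 0 0.015 0 0 0 0.07" --pt "0 0 0.005 0 0 0 0.07" --pt "0 0 0 0 0 0 0.07"

```text
clock: 19.6
eef_pos: [0.5554, -0.1304, 0.1231]
tool_rot: [179.8, -0.3, -173.9]
ft_force: [-0.3, 0.3, 1.0]
finger_gap: 0.0699
```

```bash
python3 - <<'E'
from h import *
plan([(*PU["flat"],.079,YC,.06)],maxd=.09)
E
```

```text
t 19.6 [ 0.5554 -0.1304  0.1231] [ 179.83   -0.28 -173.87] gap 0.0699 F [-0.3  0.3  1. ]
[-0.0016, -0.0057, 0.044, 0.17, -0.28, 0.33, 0.06]
--
```

>>> drive_tool --pt "-0.0015 -0.005 0.005 0.2 -0.3 0.3 0.07" --pt "0 0 0.01 0 0 0 0.07" --pt "0 0 0.015 0 0 0 0.06" --pt "0 0 0.004 0 0 0 0.055" --pt "0 0 0 0 0 0 0.055"

```text
clock: 20.23
eef_pos: [0.558, -0.1359, 0.0871]
tool_rot: [-179.9, 0.1, -174.2]
ft_force: [0.1, 0.5, 0.2]
finger_gap: 0.0551
```

```bash
python3 - <<'E'
from h import *
plan([(*PU["flat"],.079,YC,.06)],maxd=.09)
E
```

```text
t 20.225 [ 0.558  -0.1359  0.0871] [-1.7993e+02  9.0000e-02 -1.7422e+02] gap 0.0551 F [0.1 0.5 0.2]
[0.0006, 0.0002, 0.0081, -0.07, 0.09, -0.02, 0.06]
--
```

>>> drive_tool --pt "0.0006 0 0.008 0 0 0 0.055" --pt "0 0 0 0 0 0 0.045" --pt "0 0 0 0 0 0 0.035" --pt "0 0 0 0 0 0 0.01" --pt "0 0 0 0 0 0 0" --pt "0 0 0 0 0 0 0"

```text
clock: 20.98
eef_pos: [0.5579, -0.1361, 0.0793]
tool_rot: [-179.9, 0.2, -174.2]
ft_force: [-0.0, 0.0, -0.9]
finger_gap: 0.0343
```

```bash
python3 - <<'E'
from h import *
plan([(*PU["flat"],.079,YC,.0)])
E
```

```text
t 20.975 [ 0.5579 -0.1361  0.0793] [-1.7991e+02  1.6000e-01 -1.7421e+02] gap 0.0343 F [-0.   0.  -0.9]
[0.0005, 0.0003, 0.0003, -0.09, 0.16, -0.01, 0.0]
--
```

>>> drive_tool --pt "0 0 -0.02 0 0 0 0" --pt "0 0 -0.04 0 0 0 0" --pt "0 0 -0.04 0 0 0 0" --pt "0 0 -0.02 0 0 0 0" --pt "0 0 0 0 0 0 0"

```text
clock: 21.6
eef_pos: [0.5575, -0.136, 0.2069]
tool_rot: [-179.9, 0.2, -174.2]
ft_force: [-0.4, -0.1, -1.0]
finger_gap: 0.0347
```

```bash
python3 - <<'E'
from h import *
plan([(*SO["flat"],.2,YR,0.)],maxd=.045)
E
```

```text
t 21.6 [ 0.5575 -0.136   0.2069] [-179.86    0.23 -174.2 ] gap 0.0347 F [-0.4 -0.1 -1. ]
[0.0049, 0.0423, 0.0009, -0.02, 0.03, -0.54, 0.0]
[0.0045, 0.0424, 0.0009, -0.02, 0.03, -0.54, 0.0]
[0.0041, 0.0424, 0.0009, -0.02, 0.03, -0.54, 0.0]
[0.0037, 0.0425, 0.0009, -0.02, 0.03, -0.54, 0.0]
[0.0033, 0.0425, 0.0009, -0.02, 0.03, -0.54, 0.0]
[0.0029, 0.0425, 0.0009, -0.02, 0.03, -0.54, 0.0]
[0.0025, 0.0426, 0.001, -0.02, 0.03, -0.54, 0.0]
--
```

>>> drive_tool --pt "0.0025 0.021 0 0 0 0 0" --pt "0.0047 0.0424 0 0 0 -0.5 0" --pt "0.0042 0.0424 0 0 0 -0.6 0" --pt "0.0038 0.0424 0 0 0 -0.6 0" --pt "0.0033 0.0425 0 0 0 -0.6 0" --pt "0.003 0.0425 0 0 0 -0.6 0" --pt "0.0025 0.0425 0 0 0 -0.6 0" --pt "0.001 0.015 0 0 0 -0.5 0" --pt "0 0 0 0 0 0 0" --pt "0 0 0 0 0 0 0"

```text
clock: 22.85
eef_pos: [0.4807, 0.1636, 0.1955]
tool_rot: [179.9, -1.1, -170.0]
ft_force: [-0.9, 0.2, -1.9]
finger_gap: 0.0345
```

```bash
python3 - <<'E'
from h import *
plan([(*SO["flat"],.155,YR,0.)],maxd=.045)
E
```

```text
t 22.85 [0.4807 0.1636 0.1955] [ 179.86   -1.12 -170.02] gap 0.0345 F [-0.9  0.2 -1.9]
[-0.012, -0.0103, 0.0403, 0.14, -1.12, 0.38, 0.0]
--
```

>>> drive_tool --pt "-0.0115 -0.0095 0.01 0 -1.1 0.4 0" --pt "0 0 0.012 0 0 0 0" --pt "0 0 0.014 0 0 0 0" --pt "0 0 0 0 0 0 0" --pt "0 0 0 0 0 0 0"

```text
clock: 23.48
eef_pos: [0.4935, 0.1526, 0.1568]
tool_rot: [179.9, -0.2, -170.8]
ft_force: [-0.7, 0.2, -0.7]
finger_gap: 0.0343
```

```bash
python3 - <<'E'
from h import *
plan([(*SO["flat"],.12,YR,0.)],maxd=.045)
E
```

```text
t 23.475 [0.4935 0.1526 0.1568] [ 1.7990e+02 -1.6000e-01 -1.7076e+02] gap 0.0343 F [-0.7  0.2 -0.7]
[-0.0006, 0.0028, 0.0368, 0.1, -0.16, -0.36, 0.0]
--
```

>>> drive_tool --pt "-0.0005 0.0026 0.008 0 -0.2 -0.4 0" --pt "0 0 0.014 0 0 0 0" --pt "0 0 0.01 0 0 0 0" --pt "0 0 0 0 0 0 0"

```text
clock: 23.98
eef_pos: [0.4935, 0.156, 0.1229]
tool_rot: [179.9, 0.1, -170.3]
ft_force: [-0.1, 0.1, -1.8]
finger_gap: 0.0348
```

```bash
python3 - <<'E'
from h import *
plan([(*SO["flat"],.081,YR,0.)],maxd=.045)
E
```

```text
t 23.975 [0.4935 0.156  0.1229] [ 1.7990e+02  8.0000e-02 -1.7029e+02] gap 0.0348 F [-0.1  0.1 -1.8]
[0.0001, -0.0006, 0.0419, 0.1, 0.08, 0.11, 0.0]
--
```

>>> drive_tool --pt "0 -0.0005 0.012 0 0 0.1 0" --pt "0 0 0.013 0 0 0 0" --pt "0 0 0.011 0 0 0 0" --pt "0 0 0.002 0 0 0 0" --pt "0 0 0 0 0 0 0"

```text
clock: 24.6
eef_pos: [0.4937, 0.1555, 0.0819]
tool_rot: [179.9, 0.1, -170.4]
ft_force: [0.7, -0.1, -1.5]
finger_gap: 0.0344
```

>>> drive_tool --pt "0 0 0.002 0 0 0 0" --pt "0 0 0.0005 0 0 0 0" --pt "0 0 0 0 0 0 0.045" --pt "0 0 0 0 0 0 0.065" --pt "0 0 0 0 0 0 0.065" --pt "0 0 -0.03 0 0 0 0.065" --pt "0 0 -0.04 0 0 0 0.07" --pt "0 0 -0.03 0 0 0 0.07" --pt "0 0 0 0 0 0 0.07"

```text
clock: 25.72
eef_pos: [0.4953, 0.1557, 0.1841]
tool_rot: [179.9, 0.3, -170.4]
ft_force: [0.1, -0.5, 0.7]
finger_gap: 0.07
```

```bash
python3 - <<'E'
from h import *
plan([(*PU["cone"],.19,YC,.07)],maxd=.045)
p,d=ctrl.snapshot("side"); cv2.imwrite("pics/s4.png",cv2.resize(p[150:320,120:340,::-1],None,fx=3,fy=3,interpolation=2)); np.savez("s4.npz",d=d)
E
```

```text
t 25.725 [0.4953 0.1557 0.1841] [ 179.89    0.32 -170.4 ] gap 0.07 F [ 0.1 -0.5  0.7]
[-0.0097, -0.0431, -0.0009, 0.02, 0.04, 0.54, 0.07]
[-0.0101, -0.043, -0.0009, 0.02, 0.04, 0.54, 0.07]
[-0.0105, -0.0429, -0.0009, 0.02, 0.04, 0.54, 0.07]
[-0.0109, -0.0428, -0.0009, 0.02, 0.04, 0.54, 0.07]
[-0.0113, -0.0427, -0.0009, 0.02, 0.04, 0.54, 0.07]
[-0.0117, -0.0425, -0.0008, 0.02, 0.04, 0.54, 0.07]
[-0.0121, -0.0424, -0.0008, 0.02, 0.04, 0.54, 0.07]
--
```

View pics/s4.png

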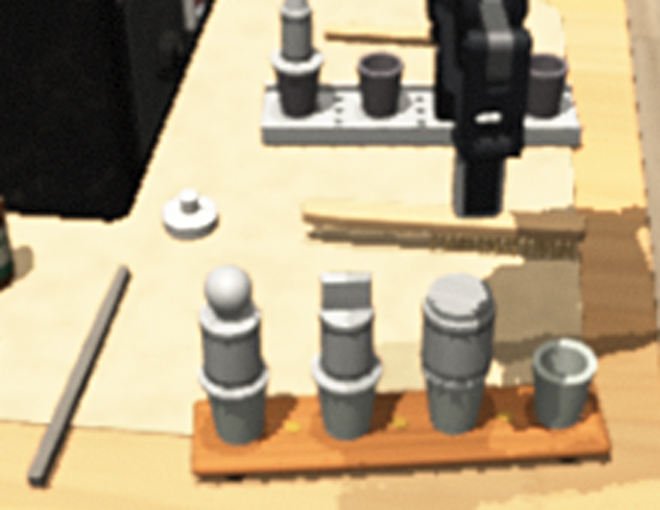

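The flat punch stands in socket 2 (crop 458, 375); only the cone remains in the carrier (297, 60).

>>> drive_tool --pt "-0.0097 -0.0431 -0.002 0 0 0.5 0.07" --pt "-0.01 -0.043 -0.002 0 0 0.5 0.07" --pt "-0.0105 -0.043 -0.002 0 0 0.5 0.07" --pt "-0.011 -0.0428 -0.002 0 0 0.5 0.07" --pt "-0.0113 -0.0427 -0.002 0 0 0.5 0.07" --pt "-0.0117 -0.0425 -0.002 0 0 0.6 0.07" --pt "-0.01 -0.02 0 0 0 0.6 0.07" --pt "0 0 0 0 0 0 0.06" --pt "0 0 0 0 0 0 0.06"

```text
clock: 26.9
eef_pos: [0.6007, -0.1127, 0.1769]
tool_rot: [179.4, -1.3, -174.1]
ft_force: [-0.1, 0.7, 0.2]
finger_gap: 0.0602
```

```bash
python3 - <<'E'
from h import *
plan([(*PU["cone"],.16,YC,.06)],maxd=.045)
E
```

```text
t 26.9 [ 0.6007 -0.1127  0.1769] [ 179.4    -1.3  -174.05] gap 0.0602 F [-0.1  0.7  0.2]
[-0.0101, -0.0188, 0.0165, 0.6, -1.3, 0.14, 0.06]
--
```

>>> drive_tool --pt "-0.0095 -0.0175 0.005 0.6 -1.3 0.1 0.06" --pt "0 0 0 0 0 0 0.06" --pt "0 0 0 0 0 0 0.06"

```text
clock: 27.28
eef_pos: [0.6116, -0.127, 0.1707]
tool_rot: [180.0, 0.0, -174.0]
ft_force: [-1.2, 0.0, -0.7]
finger_gap: 0.0597
```

```bash
python3 - <<'E'
from h import *
plan([(*PU["cone"],.13,YC,.06)],maxd=.065)
E
```

```text
t 27.275 [ 0.6116 -0.127   0.1707] [ 1.7998e+02  1.0000e-02 -1.7396e+02] gap 0.0597 F [-1.2  0.  -0.7]
[-0.0003, -0.0033, 0.0407, 0.02, 0.01, 0.24, 0.06]
--
```

>>> drive_tool --pt "0 -0.003 0.01 0 0 0.2 0.06" --pt "0 0 0.015 0 0 0 0.06" --pt "0 0 0.01 0 0 0 0.05" --pt "0 0 0 0 0 0 0.05"

```text
clock: 27.78
eef_pos: [0.6111, -0.1293, 0.1326]
tool_rot: [179.9, -0.1, -174.1]
ft_force: [0.2, 0.1, 0.8]
finger_gap: 0.0498
```

```bash
python3 - <<'E'
from h import *
plan([(*PU["cone"],.079,YC,.06)],maxd=.065)
E
```

```text
t 27.775 [ 0.6111 -0.1293  0.1326] [ 1.7994e+02 -8.0000e-02 -1.7414e+02] gap 0.0498 F [0.2 0.1 0.8]
[-0.0012, -0.001, 0.0536, 0.06, -0.08, 0.06, 0.06]
--
```

>>> drive_tool --pt "-0.001 -0.001 0.015 0 0 0 0.05" --pt "0 0 0.015 0 0 0 0.05" --pt "0 0 0.01 0 0 0 0.05" --pt "0 0 0.003 0 0 0 0.045" --pt "0 0 0 0 0 0 0.045"

```text
clock: 28.4
eef_pos: [0.6121, -0.1302, 0.086]
tool_rot: [179.9, -0.1, -174.1]
ft_force: [0.3, -0.2, 0.0]
finger_gap: 0.0447
```

```bash
python3 - <<'E'
from h import *
plan([(*PU["cone"],.079,YC,.06)],maxd=.065)
E
```

```text
t 28.4 [ 0.6121 -0.1302  0.086 ] [ 1.7992e+02 -1.2000e-01 -1.7414e+02] gap 0.0447 F [ 0.3 -0.2  0. ]
[-0.0002, 0.0, 0.007, 0.08, -0.12, 0.06, 0.06]
--
```

>>> drive_tool --pt "0 0 0.007 0 0 0 0.04" --pt "0 0 0 0 0 0 0.03" --pt "0 0 0 0 0 0 0.02" --pt "0 0 0 0 0 0 0" --pt "0 0 0 0 0 0 0" --pt "0 0 0 0 0 0 0"

```text
clock: 29.15
eef_pos: [0.613, -0.1304, 0.0799]
tool_rot: [180.0, 0.0, -174.1]
ft_force: [-1.0, 0.8, -0.3]
finger_gap: 0.0202
```

```bash
python3 - <<'E'
from h import *
plan([(*PU["cone"],.079,YC,.0)])
E
```

```text
t 29.15 [ 0.613  -0.1304  0.0799] [ 1.7998e+02  2.0000e-02 -1.7413e+02] gap 0.0202 F [-1.   0.8 -0.3]
[0.0007, 0.0003, 0.0009, 0.02, 0.02, 0.07, 0.0]
--
```

>>> drive_tool --pt "0 0 -0.02 0 0 0 0" --pt "0 0 -0.04 0 0 0 0" --pt "0 0 -0.04 0 0 0 0" --pt "0 0 -0.02 0 0 0 0" --pt "0 0 0 0 0 0 0"

```text
clock: 29.78
eef_pos: [0.6118, -0.1302, 0.2059]
tool_rot: [179.9, -0.1, -174.1]
ft_force: [0.9, -0.3, -3.2]
finger_gap: 0.0203
```

```bash
python3 - <<'E'
from h import *
plan([(*SO["cone"],.2,YR,0.)],maxd=.045)
E
```

```text
t 29.775 [ 0.6118 -0.1302  0.2059] [ 1.7994e+02 -1.1000e-01 -1.7413e+02] gap 0.0203 F [ 0.9 -0.3 -3.2]
[0.0179, 0.0366, 0.0008, 0.01, -0.01, -0.47, 0.0]
[0.0176, 0.0367, 0.0008, 0.01, -0.01, -0.47, 0.0]
[0.0173, 0.0369, 0.0008, 0.01, -0.01, -0.47, 0.0]
[0.017, 0.037, 0.0008, 0.01, -0.01, -0.47, 0.0]
[0.0167, 0.0372, 0.0008, 0.01, -0.01, -0.47, 0.0]
[0.0164, 0.0373, 0.0008, 0.01, -0.01, -0.47, 0.0]
[0.0161, 0.0374, 0.0008, 0.01, -0.01, -0.47, 0.0]
[0.0158, 0.0376, 0.0007, 0.01, -0.01, -0.47, 0.0]
--
```

>>> drive_tool --pt "0.009 0.018 0 0 0 0 0" --pt "0.0178 0.0366 0 0 0 -0.5 0" --pt "0.0175 0.0367 0 0 0 -0.5 0" --pt "0.0172 0.037 0 0 0 -0.5 0" --pt "0.017 0.037 0 0 0 -0.5 0" --pt "0.0166 0.0372 0 0 0 -0.5 0" --pt "0.0163 0.0373 0 0 0 -0.5 0" --pt "0.016 0.0374 0 0 0 -0.5 0" --pt "0.005 0.01 0 0 0 -0.4 0" --pt "0 0 0 0 0 0 0" --pt "0 0 0 0 0 0 0"

```text
clock: 31.15
eef_pos: [0.4193, 0.1502, 0.1948]
tool_rot: [179.5, -1.8, -170.0]
ft_force: [0.2, 0.0, -1.7]
finger_gap: 0.0207
```

```bash
python3 - <<'E'
from h import *
plan([(*SO["cone"],.155,YR,0.)],maxd=.065)
E
```

```text
t 31.15 [0.4193 0.1502 0.1948] [ 179.51   -1.82 -170.04] gap 0.0207 F [ 0.2  0.  -1.7]
[-0.0203, -0.0076, 0.0392, 0.48, -1.82, 0.36, 0.0]
--
```

>>> drive_tool --pt "-0.0195 -0.0065 0.005 0.5 -1.8 0.4 0" --pt "0 0 0.01 0 0 0 0" --pt "0 0 0.014 0 0 0 0" --pt "0 0 0 0 0 0 0" --pt "0 0 0 0 0 0 0"

```text
clock: 31.78
eef_pos: [0.4396, 0.1442, 0.1623]
tool_rot: [-179.9, -0.2, -170.7]
ft_force: [-0.0, -0.1, -2.7]
finger_gap: 0.0204
```

```bash
python3 - <<'E'
from h import *
plan([(*SO["cone"],.12,YR,0.)],maxd=.065)
E
```

```text
t 31.775 [0.4396 0.1442 0.1623] [-179.94   -0.24 -170.74] gap 0.0204 F [-0.  -0.1 -2.7]
[-0.0002, 0.0022, 0.0423, -0.06, -0.24, -0.34, 0.0]
--
```

>>> drive_tool --pt "0 0.002 0.01 0 -0.2 -0.3 0" --pt "0 0 0.015 0 0 0 0" --pt "0 0 0.012 0 0 0 0" --pt "0 0 0 0 0 0 0"

```text
clock: 32.28
eef_pos: [0.4387, 0.1465, 0.1228]
tool_rot: [-180.0, -0.1, -170.4]
ft_force: [-0.4, -0.1, -2.6]
finger_gap: 0.0209
```

```bash
python3 - <<'E'
from h import *
plan([(*SO["cone"],.0815,YR,0.)],maxd=.065)
E
```

```text
t 32.275 [0.4387 0.1465 0.1228] [-1.7995e+02 -5.0000e-02 -1.7039e+02] gap 0.0209 F [-0.4 -0.1 -2.6]
[-0.0006, -0.0002, 0.0413, -0.05, -0.05, 0.01, 0.0]
--
```

>>> drive_tool --pt "-0.0006 0 0.012 0 0 0 0" --pt "0 0 0.013 0 0 0 0" --pt "0 0 0.01 0 0 0 0" --pt "0 0 0.002 0 0 0 0" --pt "0 0 0 0 0 0 0"

```text
clock: 32.9
eef_pos: [0.4398, 0.1466, 0.0831]
tool_rot: [-180.0, -0.0, -170.4]
ft_force: [0.9, 0.3, -1.6]
finger_gap: 0.0205
```

>>> drive_tool --pt "0 0 0.0025 0 0 0 0" --pt "0 0 0.0005 0 0 0 0" --pt "0 0 0 0 0 0 0.035" --pt "0 0 0 0 0 0 0.06" --pt "0 0 0 0 0 0 0.06" --pt "0 0 -0.03 0 0 0 0.06" --pt "0 0 -0.04 0 0 0 0.07" --pt "0 0 -0.04 0 0 0 0.07" --pt "0 -0.04 -0.01 0 0 0 0.07" --pt "0 -0.05 0 0 0 0 0.07" --pt "0 -0.05 0 0 0 0 0.07" --pt "0 0 0 0 0 0 0.07"

```text
clock: 34.4
eef_pos: [0.4682, 0.0059, 0.2094]
tool_rot: [-179.8, 0.7, -170.2]
ft_force: [0.6, 0.3, 0.5]
finger_gap: 0.0701
```

```bash
python3 - <<'E'
from h import *
from scipy.optimize import least_squares
rad=dict(ball=.015,chisel=.0135,flat=.018,cone=.011);top=dict(ball=.118,chisel=.112,flat=.098,cone=.12)
for c in("side","top"):
    p,d=ctrl.snapshot(c);P=cloud(c,d);ok=d>0
    cv2.imwrite(f"pics/{c}5.png",cv2.resize(p[150:320,120:340,::-1] if c=="side" else p[130:260,120:340,::-1],None,fx=3,fy=3,interpolation=2))
    for n in SO:
        x=axis(P,ok,SO[n],rad[n])
        q=P[ok&(np.hypot(P[...,0]-SO[n][0],P[...,1]-SO[n][1])<.022)&(P[...,2]>.03)]
        fl=q[(q[:,2]>.046)&(q[:,2]<.06)]
        try: po=[np.round(r["location"],4).tolist() for r in ctrl.place_of("punch_"+n,c)[:1]]
        except Exception as e: po=e
        print(c,n,SO[n],x,"top",q[:,2].max().round(4),"exp",top[n],po)
s=ctrl.state();print(s["clock"],s["eef_pos"],s["finger_gap"])
E
```

```text
side ball (0.6019, 0.1739) (293, array([ 0.6012,  0.1736, -0.001 ,  0.0175])) top 0.1209 exp 0.118 [[0.6107, 0.1723, 0.013]]
side chisel (0.5477, 0.1647) (265, array([ 0.5469,  0.1648,  0.0081, -0.0091])) top 0.1159 exp 0.112 [[0.545, 0.1639, 0.0138]]
side flat (0.4935, 0.1555) (348, array([ 0.4926,  0.1555,  0.0162, -0.0047])) top 0.1026 exp 0.098 [[0.605, 0.17, 0.0138]]
side cone (0.4393, 0.1463) (210, array([4.384e-01, 1.464e-01, 2.000e-04, 1.500e-03])) top 0.1218 exp 0.12 [[0.4395, 0.1475, 0.0161]]
top ball (0.6019, 0.1739) (58, array([ 0.6042,  0.1753,  0.0028, -0.0074])) top 0.1211 exp 0.118 [[0.6011, 0.1743, 0.0208]]
top chisel (0.5477, 0.1647) (0, array([0.5477, 0.1647, 0.    , 0.    ])) top 0.117 exp 0.112 [[0.5492, 0.1651, 0.0214]]Traceback (most recent call last):
  File "<stdin>", line 13, in <module>
    return umr_maximum(a, axis, None, out, keepdims, initial, where)
ValueError: zero-size array to reduction operation maximum which has no identity
```

View pics/side5.png

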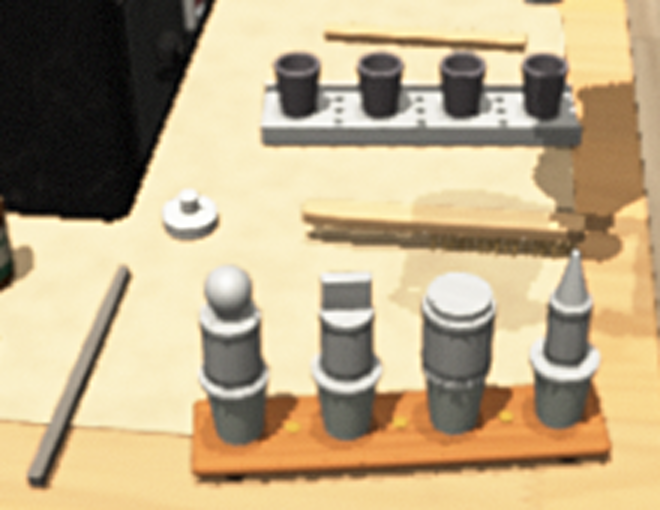

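View pics/top5.png

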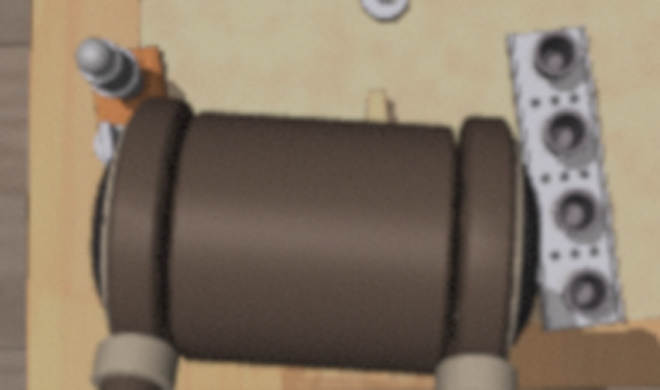

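```bash
python3 - <<'E'
from h import *
d0=np.load("side0.npz")["d"];P0=cloud("side",d0)
p,d=ctrl.snapshot("side");P=cloud("side",d)
def tops(P,ok,xy):
    q=P[ok&(np.hypot(P[...,0]-xy[0],P[...,1]-xy[1])<.022)&(P[...,2]>.03)&(P[...,2]<.15)][:,2]
    return q.max().round(4),np.sort(q)[-15:].mean().round(4)
for n in SO: print(n,"start",tops(P0,d0>0,PU[n]),"now",tops(P,d>0,SO[n]))
E
```

```text
ball start (np.float64(0.1212), np.float64(0.12)) now (np.float64(0.1209), np.float64(0.1197))
chisel start (np.float64(0.1163), np.float64(0.1149)) now (np.float64(0.1151), np.float64(0.1144))
flat start (np.float64(0.1026), np.float64(0.1017)) now (np.float64(0.1023), np.float64(0.1015))
cone start (np.float64(0.1221), np.float64(0.1172)) now (np.float64(0.1218), np.float64(0.1189))
```

Top heights match the starting (seated) heights, so all four punches are home.

```bash
python3 -c "
from rig import ctrl
print(ctrl.sign_off())"
```

```text
the job is handed in; nothing more can be done
None
```

I moved all four punches to the rack in reverse order and handed the job in at about 35 s of the 90 s. Ball went from nearest to farthest, chisel from second to third, flat from third to second and cone from farthest to nearest.

**Last checks (side camera):**
- **Position:** each punch measured within about 1 mm of its socket centre.
- **Tilt:** under 0.02 rad for all four.
- **Height:** the tops were within 0.5 mm of where they stood seated in the carrier. The cone's averaged tip height read 1.7 mm higher, but its highest point agreed to 0.3 mm.
- **Robot clear:** the gripper was open and about 0.14 m away from the last punch. I saw no notable contact force in the readings.

**Checks that failed or disagreed:**
- **Top camera:** the arm hid the rack's near half, so the closing check from that camera broke off after ball and chisel. It found no grip surface to measure on the chisel and read the ball about 2.5 mm off centre.
- **Network on the side picture:** it reported the flat punch at the ball's socket, and placed the ball about 9 mm off. The picture and depth data contradict both, so I set them aside.
- **Rest:** I did not measure the punches' speed directly. The side pictures showed nothing moving.

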